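# Fit the magnifier to its swivel stand

### The arm

A 6-joint arm with a two-finger parallel gripper is mounted at the origin on the work surface. World frame = base frame: x ahead of the robot, y to its left, z up, the work surface at z = 0. Lengths are in m, angles in rad, forces in N, time in s.
With the tool pointing down it reaches from about 0.4 to 0.825 m from the base axis. Payload 7 kg.
Tool frame: the origin (TCP) lies on the front face of the gripper's body, between the roots of the fingers; the fingertips stand 66 mm ahead of it and the grasp point (between the pads) lies 47 mm ahead of it; z points along the fingers, y is the line along which they close (so a half turn about z gives the same grasp; the last joint's range is limited). The gripper opens to 88 mm and grips with 3 to 60 N. Pads are 19 mm wide; open, the fingers measure 130 mm over their backs; the gripper's body (78 mm by 193 mm) begins 47 mm behind the grasp point.
Start: joints at [1.546, 0.359, 0.012, 0, -1.224, -0.288], TCP at [0.208, 0.642, 0.292] pointing down, gripper open.
Joint ranges: [-3.07, 3.07], [-1.43, 2.12], [-1.02, 1.25], [-3.03, 1.67], [-3.05, -0], [-3.03, 3.03]. Speed limits (rad/s): [2.39, 2.39, 3.01, 3.14, 3.14, 3.14].

### API

Orientations are given as [roll, pitch, yaw] about the fixed x, y, z axes, in that order (R = Rz(yaw) Ry(pitch) Rx(roll)).
In Python, from station import arm gives the robot as it stands. The module is installed in compiled form; this text tells all that it offers.
- The arm moves only by the tool move_arm, never from a script. Its argument "increments" is a list of rows, each an object of numbers: "jaw": the gripper command: -1 is shut, 1 is fully open, values between are in proportion; "dx", "dy", "dz": the shift along the tool's x, y, z in m; "twist": the turn about the tool's z in rad. A call has 1 to 12 rows; each row shifts and turns the commanded pose from where the row before left it, along the tool's axes as they then stand; what a row does not reach is not made up. A row lasts 1/12 s, in which the tool goes at most 41.7 mm and 7.16 degrees, less where a joint would pass 70% of its speed; a pose out of reach is approached as far as the arm can. A call is refused whole if a number of a shift passes 0.0417 or a number of a turn 0.125, either way. A call with a gripper value outside its range is refused whole. The fingers move at their own pace and stop on an object; "force" is the grip in N (left out, the last holds). Time passes only in rows, so rows that do not move let the fingers close. It gives the time, the measured TCP pose, the force, the opening and the grip force at its end, in the units of the state.
- arm.get_state(): the state, without advancing time (a new reading comes with each control period).
- arm.grab_frame(name): name is "side" or "top" or "wrist"; returns the picture (480x640x3 uint8, blue, green, red); there is no depth.
- arm.camera_info(name): a dict with "K" (3x3 intrinsics, pixels), "extrinsics" (4x4, takes a point from camera to world coordinates). Camera axes: x right, y down, z forward; pixel columns grow to the right and rows downward; lengths in m; the calibration is good to about 2 mm. A picture is of the moment at which its call begins: read the wrist's pose just before it. camera_info takes no time and is no camera call; for the wrist camera it gives the pose at the moment of the call.
- arm.job_done(): hands the job in; it is judged then, once.
Trained networks look in the newest picture that a camera, given by its name, has taken for a name from the list of things; names that differ only in an ending like _2 or _b are one class to them, and where a whole thing is asked for, a point or a joint stands for the part that bears it (a point fixed in the world has none). Each returns a list of dicts, best first, with "score" (0 to 1); they miss things now and then, are a little off and sometimes report something else, mostly with a low value. They report only what shows in the picture. A call takes as long as a camera call.
- arm.find_in(camera, name): "position" ([x, y, z] in m, in world coordinates, good to about 4 mm: the middle of the surface that is visible of it).
- arm.silhouettes(camera, name): "pixels" (480x640 bool, what is visible of it).
- arm.pinpoint(camera, name): "position" ([x, y, z] in m, in world coordinates, good to about 4 mm: a listed point, or the origin of a listed thing).
The state is a dict: "t": time; "q": joint angles; "qd": joint speeds; "joint_efforts": joint torques, N m; "eef_pos": TCP position; "ee_rot": TCP orientation; "force": force on the tool from outside, world axes, zero at the start; "moment": the same for the moment, N m; "width": finger opening in m; "gripper_force": force on a finger pad.
Only numpy, scipy, OpenCV 4.12 (cv2) and the standard library are available. Lean on these libraries where they do the work, as an engineer would, in place of code of your own. Each camera call takes 0.05 s, during which the arm holds its last target. There are 200 camera calls.

### The job

Slide the tall magnifier up out of its slotted wooden rack and push its keyed stem into the hub of the table stand, turning it until the key slips into the keyway, then keep pushing until its shoulder is fully home on the hub. Finish while still gripping the magnifier upright and pressing it down firmly (about 10 N), without letting go, so that a colleague can tighten the clamp screw. Leave the two low heads in the rack and the cutter and thread cone where they are.

Things in the scene. Friction and masses are not known exactly. Their poses are not given: they have to be found in the camera images.
- lens_center (a point): All sizes in mm. Centre of the magnifier panel: aluminium frame round a clear lens, 150 wide (y) x 115 high (z) x 10 thick (x), 0.2-0.33 kg; the only tall head of the three. Grip its 22 high top rail across the 10; the top edge is 57.5 above this point. x = panel's normal and the side the key is on, z = up. Starts upright in any of the rack's grooves, its x along the rack's x.
- lens_shoulder (a point): Centre of the underside of the magnifier's round shoulder (36 diameter, 6 thick, right under the panel), on the stem's axis, 63.5 below lens_center; same axes. The steel stem, 16 diameter, reaches 38 down from here, the last 5 tapering to 11 at the tip.
- lens_key (a point): Lower outer end of the key on the stem, 12.5 out from the stem's axis on the +x side and 26 below the shoulder. The key is 6 wide and runs from 6 to 26 below the shoulder; the plain round 12 of stem below it enters the bore first, at any angle. If the key binds part-way down the keyway, small turns either way free it.
- hub_top (a point): Centre of the mouth of the stand's hub, 64 above the table; z up, x = the stand's middle direction (fixed with the foot). Hub: upright aluminium cylinder, 48 diameter x 40 high; bore 18 diameter (1 clearance all round) through its height; keyway 7.6 wide, open at the top, to 14 out from the axis. When home the shoulder rests on the hub, lens_shoulder on this point.
- stand: The stand's cast foot, 140 diameter, does not slide; origin under its centre. The hub on it is a stiff swivel (0.4 N m; a light push and turn do not drag it) left at an unreported angle: the keyway points within 35 degrees either side of this x. The clamp screw's black knob is opposite the keyway. Until the key finds the keyway it rests on the hub, the shoulder 26 too high.
- rack: Wooden rack, fixed; origin under its centre, x across the panels, y along their width. Two grooved cheeks 115 high, 171 over the outsides, 156 deep in x; grooves 12.5 wide at x = -48, 0, +48, open upwards, hold the panels' side edges 8 deep from height 55 to 115. Stems hang free between the cheeks. Tall panel's top edge at 170, the low heads' at 120 above the table.
- strip: Low strip lens in the rack, same frame and stem but only 65 high. Origin at the underside of its shoulder, axes as the magnifier's. Leave it.
- lamp: Low lamp head in the rack, white diffuser in the same frame and stem, 65 high. Origin at the underside of its shoulder. Leave it.
- cutter: Rotary cutter lying on the table beyond the work, 155 long, 45 blade. Leave it.
- cone: Thread cone standing on the table beyond the work, 64 diameter, 112 high. Leave it.

How it is judged:
On the way:
1. the magnifier is lifted clear of the rack in the gripper (z of lens_shoulder in the frame of rack above 0.115 m and contact force between lens and rack below 0.1 N and contact force between the fingers and lens above 2 N), for 0.1 s.
At the end, for the whole second after the job is handed in: The magnifier's shoulder is home on the hub (within 3 mm in height and sideways, upright within 4 degrees), at rest, still gripped (more than 4 N) and pressed on the stand with more than 5 N in all (its own weight is 2 to 3.2 N) (horizontal distance between lens_shoulder and hub_top below 0.003 m and z of lens_shoulder in the frame of hub_top below 0.003 m and angle between lens_shoulder's own z axis and vertical below 0.07 rad and contact force between lens and stand above 5 N and contact force between the fingers and lens above 4 N and linear speed of lens below 0.02 m/s); the arm keeps its last pose, push and grip.
It fails at once if a low head in the rack is moved more than 20 mm (distance of any of strip, lamp from where it was at the start of the episode above 0.02 m).
It fails at once if the cutter or the thread cone is moved more than 20 mm (distance of any of cutter, cone from where it was at the start of the episode above 0.02 m).
It also fails if it takes over 56 s, if anything falls off the work surface, if the arm or the gripper's body presses on something with over 40 N, if the wrist force passes 120 N, or if a joint passes its speed limit or range.

## Working session

There is one attempt and no reset: what is moved stays moved. The work goes in short steps, Python scripts to look and compute and a tool call to move; the robot and the scene stay as the last step left them, time stands still between calls to the robot, and variables do not carry over. Pictures are saved under pics/ and viewed, at most 10 in all, crops included, and the job is handed in when it is done.

Besides the shell and the picture viewer there is one more tool, called as name(argument=value, ...) on one line, values as JSON. move_arm: Moves the arm, as the interface text tells. Its arguments: {"type":"object","properties":{"increments":{"type":"array"},"force":{"type":"number"}},"required":["increments"]}

```bash
mkdir -p pics; python3 - <<'E'
from station import arm
import cv2, numpy as np
s=arm.get_state(); print({k:np.round(s[k],3) for k in s})
for c in ("side","top"):
    f=arm.grab_frame(c); cv2.imwrite(f"pics/{c}0.png",f)
    for n in ("lens_center","lens_shoulder","lens_key","hub_top","stand","rack","strip","lamp","cutter","cone"):
        r=arm.pinpoint(c,n); print(c,n,[(np.round(d["position"],3).tolist(),round(d["score"],2)) for d in r[:2]])
    i=arm.camera_info(c);print(np.round(i["extrinsics"],3).tolist())
E
```

```text
{'t': np.float64(0.0), 'q': array([ 1.546,  0.359,  0.011, -0.   , -1.224, -0.288]), 'qd': array([ 0.002, -0.001,  0.002,  0.001, -0.   , -0.   ]), 'joint_efforts': array([-0.0000e+00, -5.8271e+01,  2.9306e+01,  6.9970e+00,  7.0000e-03,
       -0.0000e+00]), 'eef_pos': array([0.208, 0.642, 0.291]), 'ee_rot': array([ 3.14 , -0.   , -0.313]), 'force': array([-0.445, -0.289,  0.104]), 'moment': array([-0.014,  0.008,  0.022]), 'gripper_force': np.float64(0.0), 'width': np.float64(0.087)}
side lens_center [([0.493, -0.23, 0.113], 0.98)]
side lens_shoulder [([0.495, -0.228, 0.051], 0.8)]
side lens_key [([0.507, -0.235, 0.021], 0.77), ([0.448, -0.236, 0.049], 0.45)]
side hub_top [([0.518, 0.173, 0.069], 0.55), ([0.774, -0.126, 0.002], 0.31)]
side stand [([0.52, 0.168, -0.0], 0.82), ([0.496, -0.228, 0.113], 0.65)]
side rack [([0.496, -0.226, 0.001], 0.56)]
side strip [([0.54, -0.228, 0.051], 0.59), ([0.493, -0.23, 0.05], 0.37)]
side lamp [([0.451, -0.231, 0.053], 0.74)]
side cutter [([0.773, -0.125, 0.003], 0.88), ([0.517, 0.169, -0.002], 0.59)]
side cone [([0.744, 0.126, -0.0], 0.95)]
[[0.993, -0.073, 0.089, 0.551], [-0.115, -0.659, 0.744, -0.681], [0.005, -0.749, -0.663, 0.688], [0.0, 0.0, 0.0, 1.0]]
top lens_center [([0.497, -0.228, 0.112], 0.76)]
top lens_shoulder [([0.496, -0.23, 0.053], 0.85)]
top lens_key [([0.507, -0.236, 0.02], 0.66)]
top hub_top [([0.517, 0.172, 0.062], 0.92)]
top stand [([0.518, 0.172, 0.002], 0.63)]
top rack [([0.497, -0.231, 0.113], 0.29)]
top strip [([0.546, -0.228, 0.052], 0.81)]
top lamp [([0.449, -0.235, 0.051], 0.91)]
top cutter [([0.772, -0.123, 0.0], 0.86)]
top cone [([0.746, 0.128, 0.004], 0.91)]
[[0.006, -0.999, 0.033, 0.554], [-1.0, -0.006, -0.016, -0.015], [0.016, -0.033, -0.999, 1.328], [0.0, 0.0, 0.0, 1.0]]
```

View pics/top0.png

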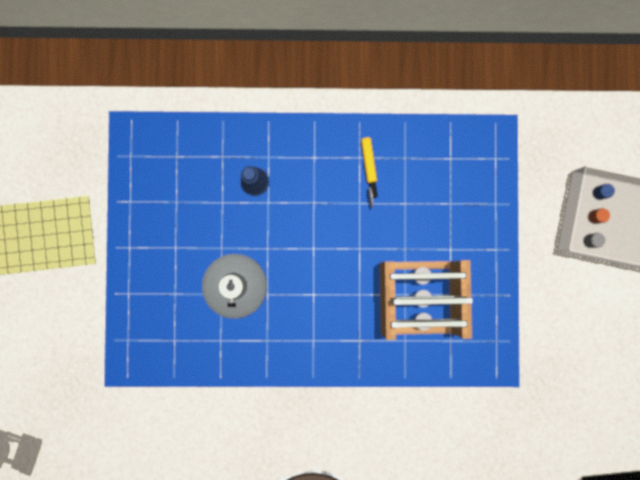

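View pics/side0.png

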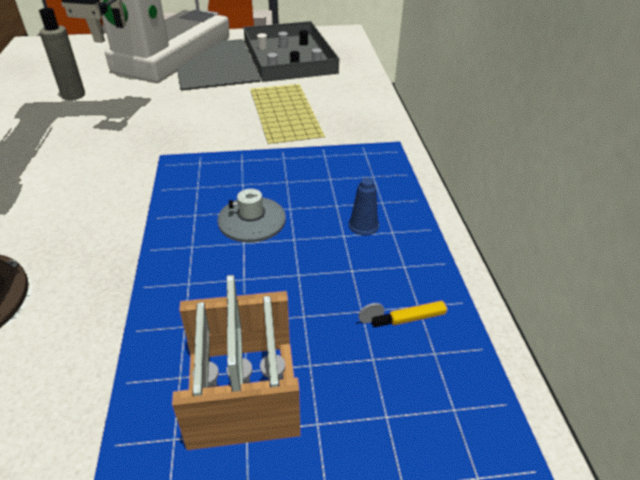

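```bash
python3 - <<'E'
from station import arm
import cv2, numpy as np
f=arm.grab_frame("top");i=arm.camera_info("top");K=i["K"];E=np.array(i["extrinsics"])
def ray(uv,z):
    uv=np.atleast_2d(uv);d=np.c_[uv,np.ones(len(uv))]@np.linalg.inv(K).T@E[:3,:3].T
    return E[:3,3]+d*((z-E[2,3])/d[:,2])[:,None]
for n in ("lens_center","strip","lamp","stand"):
    for d in arm.silhouettes("top",n)[:1]:
        m=d["pixels"];ys,xs=np.nonzero(m);c,wh,a=cv2.minAreaRect(np.c_[xs,ys].astype(np.float32))
        z={"lens_center":.17,"strip":.12,"lamp":.12,"stand":.02}[n]
        b=ray(cv2.boxPoints((c,wh,a)),z);print(n,d["score"],m.sum(),np.round(c),np.round(wh),a,np.round(b[:,:2],4).tolist(), np.round(ray([c],z),4))
p=np.linalg.inv(E)@np.array([.518,.172,.064,1]);uv=(K@p[:3]/p[2])[:2];print(uv)
u,v=map(int,uv);cv2.imwrite("pics/hub0.png",cv2.resize(f[v-50:v+50,u-50:u+50],(600,600),interpolation=cv2.INTER_CUBIC))
E
```

```text
lens_center 0.92 734 [430. 298.] [16. 81.] 90.0 [[0.5146, -0.1468], [0.5153, -0.3016], [0.4849, -0.3015], [0.4842, -0.1468]] [[ 0.4997 -0.2241  0.17  ]]
strip 0.89 502 [427. 275.] [74. 16.] 0.0 [[0.5268, -0.1524], [0.5586, -0.1524], [0.5594, -0.3001], [0.5275, -0.3]] [[ 0.5431 -0.2262  0.12  ]]
lamp 0.97 688 [428. 320.] [17. 75.] 90.0 [[0.4693, -0.1545], [0.47, -0.3039], [0.4363, -0.3039], [0.4357, -0.1546]] [[ 0.4528 -0.2292  0.12  ]]
stand 0.81 3249 [234. 285.] [63. 63.] 45.0 [[0.518, 0.2671], [0.614, 0.1731], [0.519, 0.0769], [0.4235, 0.1711]] [[0.5185 0.1721 0.02  ]]
[230.49142667 285.81313148]
```

View pics/hub0.png

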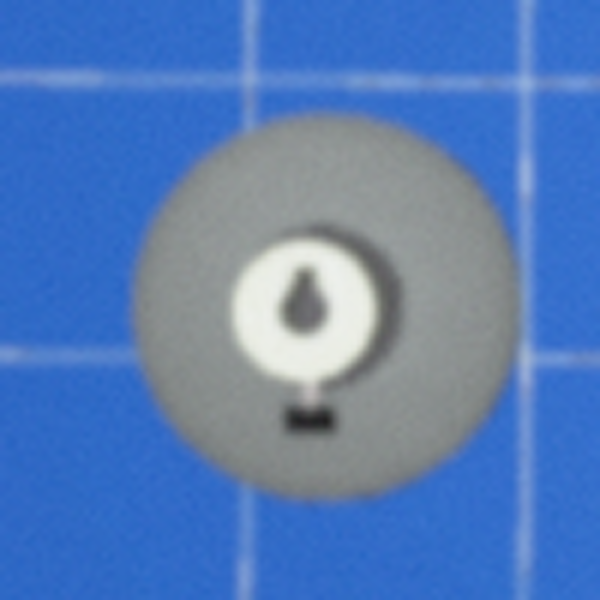

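move_arm(increments=[{"jaw":1,"twist":0.1227},{"twist":0.1227},{"twist":0.1227},{"twist":0.1227},{"twist":0.1227},{"twist":0.1227},{"twist":0.1227},{"twist":0.1227},{"twist":0.1227},{"twist":0.1227}])

```text
$.increments[0]: bad value
```

move_arm(increments=[{"dx":0.034,"dy":-0.02},{"dx":0.034,"dy":-0.02},{"dx":0.034,"dy":-0.02},{"dx":0.034,"dy":-0.02},{"dx":0.034,"dy":-0.02},{"dx":0.034,"dy":-0.02},{"dx":0.034,"dy":-0.02},{"dx":0.034,"dy":-0.02},{"dx":0.034,"dy":-0.02},{"dx":0.034,"dy":-0.02},{"dx":0.034,"dy":-0.02},{"dx":0.034,"dy":-0.02}])

```text
$.increments[0]: bad value
```

move_arm(increments=[{"jaw":1,"dx":0,"dy":0,"dz":0,"twist":0.1227},{"jaw":1,"dx":0,"dy":0,"dz":0,"twist":0.1227},{"jaw":1,"dx":0,"dy":0,"dz":0,"twist":0.1227},{"jaw":1,"dx":0,"dy":0,"dz":0,"twist":0.1227},{"jaw":1,"dx":0,"dy":0,"dz":0,"twist":0.1227},{"jaw":1,"dx":0,"dy":0,"dz":0,"twist":0.1227},{"jaw":1,"dx":0,"dy":0,"dz":0,"twist":0.1227},{"jaw":1,"dx":0,"dy":0,"dz":0,"twist":0.1227},{"jaw":1,"dx":0,"dy":0,"dz":0,"twist":0.1227},{"jaw":1,"dx":0,"dy":0,"dz":0,"twist":0.1227}])

```text
t: 2.18
eef_pos: [0.2077, 0.6422, 0.2922]
ee_rot: [3.142, 0.0, -1.546]
force: [0.9, 0.4, 0.2]
width: 0.0877
gripper_force: 0.0
```

move_arm(increments=[{"jaw":1,"dx":0.034,"dy":-0.02,"dz":0,"twist":0},{"jaw":1,"dx":0.034,"dy":-0.02,"dz":0,"twist":0},{"jaw":1,"dx":0.034,"dy":-0.02,"dz":0,"twist":0},{"jaw":1,"dx":0.034,"dy":-0.02,"dz":0,"twist":0},{"jaw":1,"dx":0.034,"dy":-0.02,"dz":0,"twist":0},{"jaw":1,"dx":0.034,"dy":-0.02,"dz":0,"twist":0},{"jaw":1,"dx":0.034,"dy":-0.02,"dz":0,"twist":0},{"jaw":1,"dx":0.034,"dy":-0.02,"dz":0,"twist":0},{"jaw":1,"dx":0.034,"dy":-0.02,"dz":0,"twist":0},{"jaw":1,"dx":0.034,"dy":-0.02,"dz":0,"twist":0},{"jaw":1,"dx":0.034,"dy":-0.02,"dz":0,"twist":0},{"jaw":1,"dx":0.034,"dy":-0.02,"dz":0,"twist":0}])

```text
t: 3.18
eef_pos: [0.4609, 0.2401, 0.2926]
ee_rot: [-3.141, 0.001, -1.539]
force: [0.8, 1.1, -0.5]
width: 0.0877
gripper_force: 0.0
```

```bash
cat > h.py <<'E'
from station import arm
import cv2, numpy as np
def cam(c):
    i=arm.camera_info(c);return np.array(i["K"]),np.array(i["extrinsics"])
def ray(c,uv,z):
    K,E=c;uv=np.atleast_2d(uv);d=np.c_[uv,np.ones(len(uv))]@np.linalg.inv(K).T@E[:3,:3].T
    return E[:3,3]+d*((z-E[2,3])/d[:,2])[:,None]
def proj(c,P):
    K,E=c;p=np.linalg.inv(E)@np.r_[P,1];return (K@p[:3]/p[2])[:2]
def st():
    s=arm.get_state();print(round(float(s["t"]),2),np.round(s["eef_pos"],4),np.round(s["ee_rot"],4),"F",np.round(s["force"],1),"M",np.round(s["moment"],2),"w",round(float(s["width"]),4),"g",round(float(s["gripper_force"]),1),"q",np.round(s["q"],2))
    return s
def pp(c,*ns):
    for n in ns: print(c,n,[(np.round(d["position"],4).tolist(),round(d["score"],2)) for d in arm.pinpoint(c,n)[:2]])
E
python3 - <<'E'
from h import *
st();c=cam("wrist");print(np.round(c[1],3).tolist())
f=arm.grab_frame("wrist");cv2.imwrite("pics/w1.png",f)
pp("wrist","hub_top","stand")
print(proj(c,[.518,.172,.064]),c[0][0,0])
E
```

```text
3.18 [0.4609 0.2401 0.2926] [-3.1409e+00  7.0000e-04 -1.5394e+00] F [ 0.8  1.1 -0.5] M [ 0.17 -0.18  0.03] w 0.0877 g 0.0 q [ 0.86  0.1  -0.33  0.   -1.14 -0.83]
[[-1.0, -0.031, -0.007, 0.461], [-0.031, 0.968, 0.247, 0.174], [-0.001, 0.247, -0.969, 0.386], [0.0, 0.0, 0.0, 1.0]]
wrist hub_top [([0.5175, 0.1718, 0.0635], 0.9)]
wrist stand [([0.5199, 0.174, 0.0017], 0.94)]
[238.70804162 133.12253259] 397.8060283268392
```

View pics/w1.png

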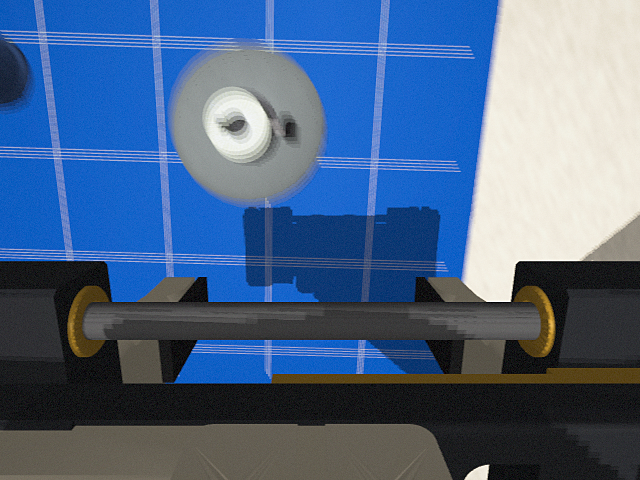

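move_arm(increments=[{"jaw":1,"dx":0.0391,"dy":-0.0018,"dz":0,"twist":0},{"jaw":1,"dx":0.0391,"dy":-0.0018,"dz":0,"twist":0},{"jaw":1,"dx":0.0391,"dy":-0.0018,"dz":0,"twist":0},{"jaw":1,"dx":0.0391,"dy":-0.0018,"dz":0,"twist":0},{"jaw":1,"dx":0.0391,"dy":-0.0018,"dz":0,"twist":0},{"jaw":1,"dx":0.0391,"dy":-0.0018,"dz":0,"twist":0},{"jaw":1,"dx":0.0391,"dy":-0.0018,"dz":0,"twist":0},{"jaw":1,"dx":0.0391,"dy":-0.0018,"dz":0,"twist":0},{"jaw":1,"dx":0.0391,"dy":-0.0018,"dz":0,"twist":0},{"jaw":1,"dx":0.0391,"dy":-0.0018,"dz":0,"twist":0},{"jaw":1,"dx":0.0391,"dy":-0.0018,"dz":0,"twist":0},{"jaw":1,"dx":0,"dy":0,"dz":0,"twist":0}])

```text
t: 4.33
eef_pos: [0.4937, -0.1917, 0.2919]
ee_rot: [3.141, -0.001, -1.543]
force: [0.9, 0.3, 0.4]
width: 0.0874
gripper_force: 0.0
```

move_arm(increments=[{"jaw":1,"dx":0,"dy":0,"dz":0,"twist":0},{"jaw":1,"dx":0,"dy":0,"dz":0,"twist":0},{"jaw":1,"dx":0,"dy":0,"dz":0,"twist":0}])

```text
t: 4.58
eef_pos: [0.4936, -0.1862, 0.2922]
ee_rot: [-3.141, 0.0, -1.538]
force: [-0.2, 1.0, 0.5]
width: 0.0878
gripper_force: 0.0
```

```bash
python3 - <<'E'
from h import *
st();c=cam("wrist")
f=arm.grab_frame("wrist");cv2.imwrite("pics/w2.png",f)
pp("wrist","lens_center","lens_shoulder","lens_key","rack","strip","lamp")
for d in arm.silhouettes("wrist","lens_center")[:1]:
    m=d["pixels"].astype(np.uint8);cs,_=cv2.findContours(m,cv2.RETR_EXTERNAL,cv2.CHAIN_APPROX_NONE)
    k=max(cs,key=cv2.contourArea);print(d["score"],cv2.minAreaRect(k))
for n in ([.496,-.155,.17],[.496,-.304,.17]): print(proj(c,n))
E
```

```text
4.58 [ 0.4936 -0.1862  0.2922] [-3.1414e+00  2.0000e-04 -1.5384e+00] F [-0.2  1.   0.5] M [ 0.05 -0.06 -0.04] w 0.0878 g 0.0 q [ 0.01  0.12 -0.31 -0.   -1.14  0.02]
wrist lens_center [([0.4976, -0.2321, 0.1117], 0.84)]
wrist lens_shoulder [([0.495, -0.2353, 0.0508], 0.82)]
wrist lens_key [([0.5075, -0.231, 0.0256], 0.82)]
wrist rack []
wrist strip [([0.5416, -0.2266, 0.0462], 0.96)]
wrist lamp [([0.4447, -0.2353, 0.0458], 0.81), ([0.5415, -0.2272, 0.0484], 0.37)]
0.81 ((311.0, 164.0), (274.0, 44.0), 90.0)
[302.29998243 309.85747928]
[310.5149377   29.98043651]
```

View pics/w2.png

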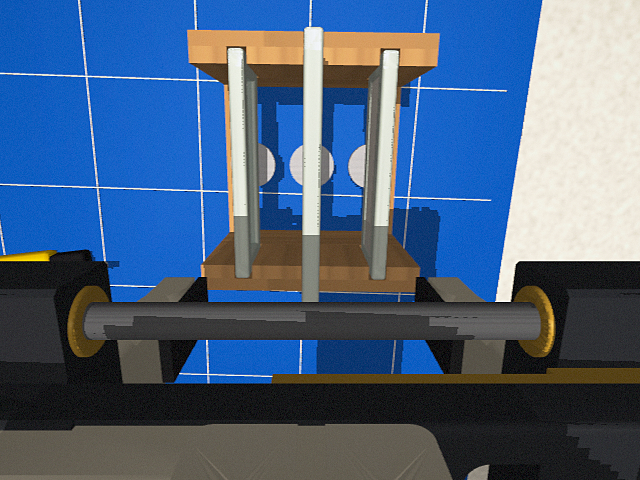

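```bash
python3 - <<'E'
from h import *
c=cam("wrist");f=cv2.imread("pics/w2.png")
g=cv2.GaussianBlur(f,(3,3),0).astype(float)
P=[]
for v in list(range(34,292,6)):
    row=np.abs(np.diff(g[v].sum(1)));
    l=[u for u in range(296,312)];r=[u for u in range(312,330)]
    a=l[int(np.argmax(row[l]))];b=r[int(np.argmax(row[r]))];P.append((v,a,b))
P=np.array(P);print(P[::4].tolist())
for k in (1,2):
    w=ray(c,np.c_[P[:,k]+.5,P[:,0]],.17);co=np.polyfit(w[:,1],w[:,0],1)
    for _ in range(3):
        r=np.abs(np.polyval(co,w[:,1])-w[:,0]);ok=r<.0012;co=np.polyfit(w[ok,1],w[ok,0],1)
    print(co, np.polyval(co,-.229),ok.sum())
print(ray(c,[[313,27]],.17))
E
```

```text
[[34, 304, 321], [58, 304, 321], [82, 303, 321], [106, 303, 321], [130, 303, 320], [154, 303, 328], [178, 303, 319], [202, 302, 319], [226, 302, 319], [250, 302, 318], [274, 302, 317]]
[-0.01857388  0.493229  ] 0.49748242005246396 41
[-0.01991159  0.48395846] 0.4885182111786847 39
[[ 0.4946455  -0.30618021  0.17      ]]
```

move_arm(increments=[{"jaw":1,"dx":0.022,"dy":0.001,"dz":0,"twist":0.012},{"jaw":1,"dx":0.022,"dy":0.001,"dz":0,"twist":0},{"jaw":0.2,"dx":0,"dy":0,"dz":0.022,"twist":0},{"jaw":0.2,"dx":0,"dy":0,"dz":0.022,"twist":0},{"jaw":0.2,"dx":0,"dy":0,"dz":0.022,"twist":0},{"jaw":0.0,"dx":0,"dy":0,"dz":0.02,"twist":0},{"jaw":-0.2,"dx":0,"dy":0,"dz":0,"twist":0},{"jaw":-0.2,"dx":0,"dy":0,"dz":0,"twist":0},{"jaw":-0.5,"dx":0,"dy":0,"dz":0,"twist":0},{"jaw":-0.5,"dx":0,"dy":0,"dz":0,"twist":0}])

```text
t: 5.82
eef_pos: [0.4934, -0.2316, 0.2077]
ee_rot: [-3.139, -0.001, -1.551]
force: [0.2, -0.4, -0.6]
width: 0.0396
gripper_force: 0.0
```

```bash
python3 - <<'E'
from h import *
st();c=cam("wrist")
f=arm.grab_frame("wrist");cv2.imwrite("pics/w3.png",f)
E
```

```text
5.82 [ 0.4934 -0.2316  0.2077] [-3.1392e+00 -6.0000e-04 -1.5514e+00] F [ 0.2 -0.4 -0.6] M [ 0.07 -0.01 -0.03] w 0.0396 g 0.0 q [-0.08  0.22 -0.39  0.   -0.96  0.1 ]
```

View pics/w3.png

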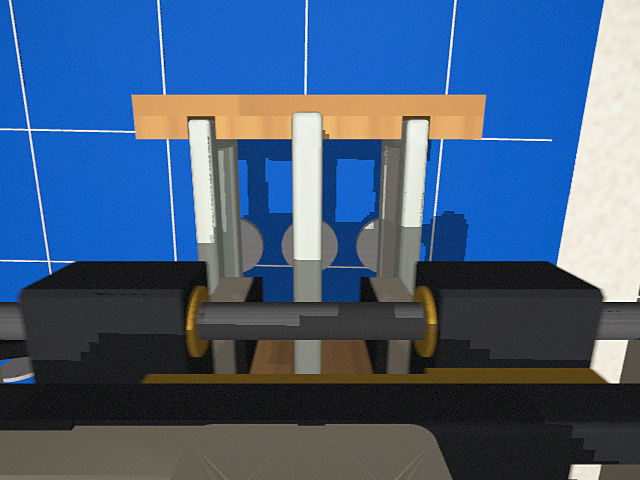

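move_arm(increments=[{"jaw":-0.6,"dx":0,"dy":-0.0015,"dz":0.001,"twist":0},{"jaw":-0.8,"dx":0,"dy":0,"dz":0,"twist":0},{"jaw":-1,"dx":0,"dy":0,"dz":0,"twist":0},{"jaw":-1,"dx":0,"dy":0,"dz":0,"twist":0},{"jaw":-1,"dx":0,"dy":0,"dz":0,"twist":0},{"jaw":-1,"dx":0,"dy":0,"dz":0,"twist":0},{"jaw":-1,"dx":0,"dy":0,"dz":0,"twist":0}], force=50)

```text
t: 6.45
eef_pos: [0.4941, -0.2314, 0.2054]
ee_rot: [-3.141, -0.0, -1.552]
force: [0.1, 1.2, 2.2]
width: 0.0101
gripper_force: 50.0
```

```bash
python3 - <<'E'
from h import *
st()
E
```

```text
6.45 [ 0.4941 -0.2314  0.2054] [-3.1413e+00 -1.0000e-04 -1.5518e+00] F [0.1 1.2 2.2] M [ 0.36  0.07 -0.01] w 0.0101 g 50.0 q [-0.08  0.22 -0.39  0.   -0.95  0.1 ]
```

move_arm(increments=[{"jaw":-1,"dx":0,"dy":0,"dz":-0.004,"twist":0},{"jaw":-1,"dx":0,"dy":0,"dz":-0.008,"twist":0},{"jaw":-1,"dx":0,"dy":0,"dz":-0.012,"twist":0},{"jaw":-1,"dx":0,"dy":0,"dz":-0.014,"twist":0},{"jaw":-1,"dx":0,"dy":0,"dz":-0.014,"twist":0},{"jaw":-1,"dx":0,"dy":0,"dz":-0.014,"twist":0},{"jaw":-1,"dx":0,"dy":0,"dz":-0.014,"twist":0},{"jaw":-1,"dx":0,"dy":0,"dz":-0.014,"twist":0},{"jaw":-1,"dx":0,"dy":0,"dz":-0.014,"twist":0},{"jaw":-1,"dx":0,"dy":0,"dz":-0.014,"twist":0},{"jaw":-1,"dx":0,"dy":0,"dz":-0.008,"twist":0},{"jaw":-1,"dx":0,"dy":0,"dz":0,"twist":0}])

```text
t: 7.45
eef_pos: [0.4943, -0.2317, 0.3372]
ee_rot: [-3.139, -0.001, -1.552]
force: [0.5, 0.2, -1.8]
width: 0.0097
gripper_force: 50.0
```

move_arm(increments=[{"jaw":-1,"dx":0,"dy":0,"dz":0,"twist":0},{"jaw":-1,"dx":0,"dy":0,"dz":0,"twist":0}])

```text
t: 7.62
eef_pos: [0.4934, -0.2312, 0.3342]
ee_rot: [3.14, 0.001, -1.552]
force: [0.5, -0.1, -2.9]
width: 0.0101
gripper_force: 50.0
```

```bash
python3 - <<'E'
from h import *
st()
f=arm.grab_frame("side");cv2.imwrite("pics/s4.png",f)
pp("side","lens_center","lens_shoulder","lens_key")
f=arm.grab_frame("top")
pp("top","lens_center","lens_shoulder","hub_top")
for n in ("hub_top","stand"):
  for c in ("top","side"): pp(c,n)
E
```

```text
7.62 [ 0.4934 -0.2312  0.3342] [ 3.1401e+00  7.0000e-04 -1.5520e+00] F [ 0.5 -0.1 -2.9] M [ 0.09 -0.02 -0.05] w 0.0101 g 50.0 q [-0.08  0.12 -0.21 -0.   -1.24  0.1 ]
side lens_center [([0.4931, -0.228, 0.2392], 0.6)]
side lens_shoulder [([0.4935, -0.2292, 0.1778], 0.65), ([0.7731, -0.1234, -0.0005], 0.27)]
side lens_key [([0.5063, -0.2317, 0.1529], 0.7), ([0.7769, -0.1245, 0.0002], 0.43)]
top lens_center [([0.7713, -0.1223, 0.001], 0.35)]
top lens_shoulder []
top hub_top [([0.5168, 0.1712, 0.0657], 0.78)]
top hub_top [([0.5168, 0.1712, 0.0657], 0.78)]
side hub_top [([0.5196, 0.1715, 0.0673], 0.88)]
top stand [([0.5176, 0.1691, -0.0014], 0.55)]
side stand [([0.5182, 0.1693, -0.0028], 0.93), ([0.4912, -0.2306, 0.1776], 0.41)]
```

View pics/s4.png

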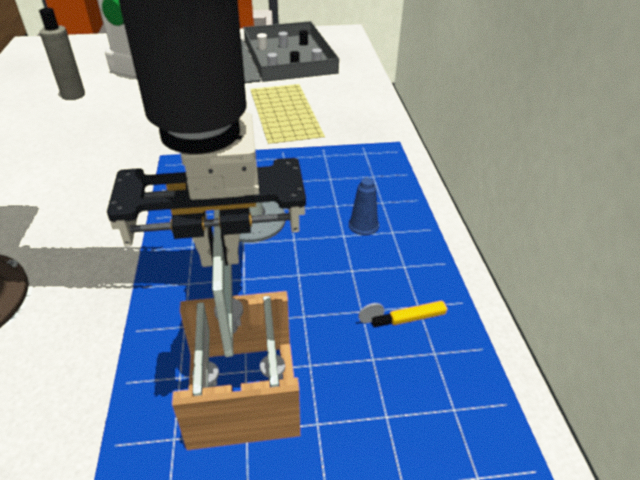

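move_arm(increments=[{"jaw":-1,"dx":-0.0134,"dy":-0.0026,"dz":0,"twist":0},{"jaw":-1,"dx":-0.0304,"dy":-0.0026,"dz":0,"twist":0},{"jaw":-1,"dx":-0.038,"dy":-0.0026,"dz":0,"twist":0},{"jaw":-1,"dx":-0.04,"dy":-0.0026,"dz":0,"twist":0},{"jaw":-1,"dx":-0.04,"dy":-0.0026,"dz":0,"twist":0},{"jaw":-1,"dx":-0.04,"dy":-0.0026,"dz":0,"twist":0},{"jaw":-1,"dx":-0.04,"dy":-0.0026,"dz":0,"twist":0},{"jaw":-1,"dx":-0.04,"dy":-0.0026,"dz":0,"twist":0},{"jaw":-1,"dx":-0.04,"dy":-0.0026,"dz":0,"twist":0},{"jaw":-1,"dx":-0.038,"dy":-0.0026,"dz":0,"twist":0},{"jaw":-1,"dx":-0.03,"dy":-0.0026,"dz":0,"twist":0},{"jaw":-1,"dx":-0.011,"dy":-0.0026,"dz":0,"twist":0}])

```text
t: 9.22
eef_pos: [0.5176, 0.1737, 0.3351]
ee_rot: [-3.141, 0.001, -1.549]
force: [0.2, -0.7, -3.5]
width: 0.0098
gripper_force: 50.0
```

move_arm(increments=[{"jaw":-1,"dx":0,"dy":0,"dz":0.02,"twist":0.019},{"jaw":-1,"dx":0,"dy":0,"dz":0.02,"twist":0},{"jaw":-1,"dx":0,"dy":0,"dz":0.015,"twist":0},{"jaw":-1,"dx":0,"dy":0,"dz":0,"twist":0},{"jaw":-1,"dx":0,"dy":0,"dz":0,"twist":0},{"jaw":-1,"dx":0,"dy":0,"dz":0,"twist":0}])

```text
t: 9.72
eef_pos: [0.5182, 0.1699, 0.2813]
ee_rot: [-3.14, 0.0, -1.571]
force: [-0.1, -0.7, -1.7]
width: 0.0098
gripper_force: 50.0
```

```bash
python3 - <<'E'
from h import *
st()
for k in range(2):
    f=arm.grab_frame("side");pp("side","lens_center","lens_shoulder","lens_key","hub_top","stand")
f=arm.grab_frame("wrist");w=f.copy();pp("wrist","lens_shoulder","lens_center","hub_top","stand")
f=arm.grab_frame("side")
c=cam("side");u,v=map(int,proj(c,[.518,.172,.09]));print(u,v)
a=cv2.resize(f[v-60:v+40,u-50:u+50],(600,600),interpolation=cv2.INTER_CUBIC)
cv2.imwrite("pics/s5.png",a);cv2.imwrite("pics/s5full.png",f);cv2.imwrite("pics/w5.png",w)
E
```

```text
9.72 [0.5182 0.1699 0.2813] [-3.1402e+00  3.0000e-04 -1.5707e+00] F [-0.1 -0.7 -1.7] M [ 0.08 -0.12 -0.03] w 0.0098 g 50.0 q [ 0.68  0.15 -0.29  0.   -1.12 -0.68]
side lens_center [([0.5173, 0.1721, 0.1874], 0.9)]
side lens_shoulder [([0.5149, 0.1714, 0.1251], 0.96)]
side lens_key [([0.5317, 0.1668, 0.0967], 0.84), ([0.4485, -0.2351, 0.0506], 0.37)]
side hub_top [([0.5418, -0.2266, 0.0494], 0.23)]
side stand [([0.52, 0.1689, -0.0036], 0.71)]
side lens_center [([0.5145, 0.1702, 0.1883], 0.83)]
side lens_shoulder [([0.5196, 0.1722, 0.1298], 0.88), ([0.7434, 0.1282, -0.0042], 0.37)]
side lens_key [([0.528, 0.168, 0.0971], 0.86)]
side hub_top [([0.5178, 0.1739, 0.0677], 0.96)]
side stand [([0.5197, 0.1709, -0.0017], 0.7), ([0.5124, 0.1734, 0.1242], 0.52)]
wrist lens_shoulder []
wrist lens_center [([0.5288, 0.1698, 0.0999], 0.4)]
wrist hub_top [([0.5321, 0.1684, 0.0996], 0.44)]
wrist stand []
248 184
```

View pics/s5.png

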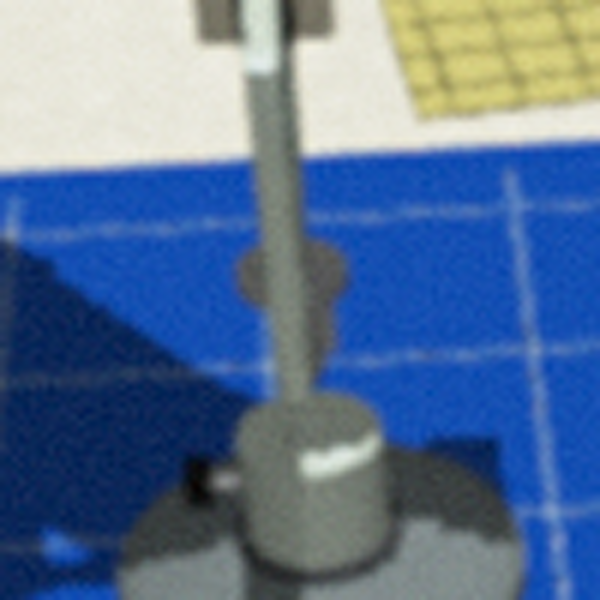

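move_arm(increments=[{"jaw":-1,"dx":0,"dy":0,"dz":0.008,"twist":0},{"jaw":-1,"dx":0,"dy":0,"dz":0.008,"twist":0},{"jaw":-1,"dx":0,"dy":0,"dz":0.003,"twist":0},{"jaw":-1,"dx":0,"dy":0,"dz":0.002,"twist":0},{"jaw":-1,"dx":0,"dy":0,"dz":0.002,"twist":0},{"jaw":-1,"dx":0,"dy":0,"dz":0.002,"twist":0},{"jaw":-1,"dx":0,"dy":0,"dz":0,"twist":0},{"jaw":-1,"dx":0,"dy":0,"dz":0,"twist":0}])

```text
t: 11.28
eef_pos: [0.5176, 0.1699, 0.2552]
ee_rot: [-3.142, -0.0, -1.571]
force: [0.4, 0.3, -2.8]
width: 0.0096
gripper_force: 50.0
```

```bash
python3 -c "
from h import *
st()"
```

```text
11.28 [0.5176 0.1699 0.2552] [-3.1415e+00 -1.0000e-04 -1.5707e+00] F [ 0.4  0.3 -2.8] M [ 0.08  0.   -0.  ] w 0.0096 g 50.0 q [ 0.68  0.17 -0.33  0.   -1.07 -0.68]
```

move_arm(increments=[{"jaw":-1,"dx":0,"dy":0,"dz":0.002,"twist":0},{"jaw":-1,"dx":0,"dy":0,"dz":0.002,"twist":0},{"jaw":-1,"dx":0,"dy":0,"dz":0.001,"twist":0},{"jaw":-1,"dx":0,"dy":0,"dz":0.001,"twist":0},{"jaw":-1,"dx":0,"dy":0,"dz":0,"twist":0},{"jaw":-1,"dx":0,"dy":0,"dz":0,"twist":0}])

```text
t: 11.78
eef_pos: [0.5175, 0.1699, 0.2491]
ee_rot: [3.142, -0.0, -1.571]
force: [-0.8, -0.1, -2.2]
width: 0.0098
gripper_force: 50.0
```

```bash
python3 -c "
from h import *
st()"
```

```text
11.78 [0.5175 0.1699 0.2491] [ 3.1415e+00 -1.0000e-04 -1.5707e+00] F [-0.8 -0.1 -2.2] M [ 0.06 -0.03  0.03] w 0.0098 g 50.0 q [ 0.68  0.18 -0.34  0.   -1.05 -0.68]
```

move_arm(increments=[{"jaw":-1,"dx":0,"dy":0,"dz":0.001,"twist":0},{"jaw":-1,"dx":0,"dy":0,"dz":0.001,"twist":0},{"jaw":-1,"dx":0,"dy":0,"dz":0.001,"twist":0},{"jaw":-1,"dx":0,"dy":0,"dz":0.001,"twist":0},{"jaw":-1,"dx":0,"dy":0,"dz":0,"twist":0},{"jaw":-1,"dx":0,"dy":0,"dz":0,"twist":0}])

```text
t: 12.28
eef_pos: [0.5175, 0.1699, 0.2451]
ee_rot: [3.141, -0.0, -1.571]
force: [-0.1, 0.1, -2.5]
width: 0.0096
gripper_force: 50.0
```

```bash
python3 -c "
from h import *
st()"
```

```text
12.28 [0.5175 0.1699 0.2451] [ 3.1414e+00 -1.0000e-04 -1.5708e+00] F [-0.1  0.1 -2.5] M [ 0.06 -0.12 -0.02] w 0.0096 g 50.0 q [ 0.68  0.18 -0.34 -0.   -1.04 -0.68]
```

move_arm(increments=[{"jaw":-1,"dx":0,"dy":0,"dz":0.001,"twist":0},{"jaw":-1,"dx":0,"dy":0,"dz":0.001,"twist":0},{"jaw":-1,"dx":0,"dy":0,"dz":0.001,"twist":0},{"jaw":-1,"dx":0,"dy":0,"dz":0.001,"twist":0},{"jaw":-1,"dx":0,"dy":0,"dz":0,"twist":0}])

```text
t: 12.7
eef_pos: [0.5174, 0.1698, 0.2409]
ee_rot: [3.141, -0.0, -1.571]
force: [0.9, 0.7, -2.4]
width: 0.0095
gripper_force: 50.0
```

```bash
python3 -c "
from h import *
st()"
```

```text
12.7 [0.5174 0.1698 0.2409] [ 3.1412e+00 -2.0000e-04 -1.5708e+00] F [ 0.9  0.7 -2.4] M [ 0.04 -0.06  0.04] w 0.0095 g 50.0 q [ 0.68  0.19 -0.35 -0.   -1.04 -0.68]
```

move_arm(increments=[{"jaw":-1,"dx":0,"dy":0,"dz":0.0015,"twist":0},{"jaw":-1,"dx":0,"dy":0,"dz":0.0015,"twist":0},{"jaw":-1,"dx":0,"dy":0,"dz":0.0015,"twist":0},{"jaw":-1,"dx":0,"dy":0,"dz":0.0015,"twist":0},{"jaw":-1,"dx":0,"dy":0,"dz":0,"twist":0}])

```text
t: 13.12
eef_pos: [0.5174, 0.1698, 0.2347]
ee_rot: [3.141, -0.0, -1.571]
force: [0.1, -0.2, -2.9]
width: 0.0096
gripper_force: 50.0
```

```bash
python3 -c "
from h import *
st()"
```

```text
13.12 [0.5174 0.1698 0.2347] [ 3.1410e+00 -3.0000e-04 -1.5708e+00] F [ 0.1 -0.2 -2.9] M [ 0.16 -0.06 -0.01] w 0.0096 g 50.0 q [ 0.68  0.19 -0.36 -0.   -1.02 -0.68]
```

move_arm(increments=[{"jaw":-1,"dx":0,"dy":0,"dz":0.0015,"twist":0},{"jaw":-1,"dx":0,"dy":0,"dz":0.0015,"twist":0},{"jaw":-1,"dx":0,"dy":0,"dz":0.0015,"twist":0},{"jaw":-1,"dx":0,"dy":0,"dz":0.0015,"twist":0},{"jaw":-1,"dx":0,"dy":0,"dz":0.0015,"twist":0},{"jaw":-1,"dx":0,"dy":0,"dz":0.0015,"twist":0},{"jaw":-1,"dx":0,"dy":0,"dz":0,"twist":0}])

```text
t: 13.7
eef_pos: [0.5174, 0.1698, 0.2258]
ee_rot: [3.141, -0.0, -1.571]
force: [-0.5, -0.1, -2.9]
width: 0.0094
gripper_force: 50.0
```

```bash
python3 -c "
from h import *
st()"
```

```text
13.7 [0.5174 0.1698 0.2258] [ 3.1411e+00 -3.0000e-04 -1.5708e+00] F [-0.5 -0.1 -2.9] M [ 0.09 -0.05 -0.01] w 0.0094 g 50.0 q [ 0.68  0.2  -0.37 -0.   -1.   -0.68]
```

move_arm(increments=[{"jaw":-1,"dx":0,"dy":0,"dz":0.001,"twist":0},{"jaw":-1,"dx":0,"dy":0,"dz":0.001,"twist":0},{"jaw":-1,"dx":0,"dy":0,"dz":0.001,"twist":0},{"jaw":-1,"dx":0,"dy":0,"dz":0,"twist":0},{"jaw":-1,"dx":0,"dy":0,"dz":0,"twist":0}])

```text
t: 14.12
eef_pos: [0.5175, 0.1699, 0.2231]
ee_rot: [3.142, -0.0, -1.571]
force: [-0.2, -0.2, -3.0]
width: 0.0096
gripper_force: 50.0
```

```bash
python3 -c "
from h import *
st()"
```

```text
14.12 [0.5175 0.1699 0.2231] [ 3.1415e+00 -1.0000e-04 -1.5708e+00] F [-0.2 -0.2 -3. ] M [ 0.14 -0.03 -0.02] w 0.0096 g 50.0 q [ 0.68  0.2  -0.37  0.   -0.99 -0.68]
```

move_arm(increments=[{"jaw":-1,"dx":0,"dy":0,"dz":0.0007,"twist":0},{"jaw":-1,"dx":0,"dy":0,"dz":0.0007,"twist":0},{"jaw":-1,"dx":0,"dy":0,"dz":0.0006,"twist":0},{"jaw":-1,"dx":0,"dy":0,"dz":0,"twist":0},{"jaw":-1,"dx":0,"dy":0,"dz":0,"twist":0}])

```text
t: 14.53
eef_pos: [0.5175, 0.1699, 0.2211]
ee_rot: [3.142, -0.0, -1.571]
force: [1.1, 0.7, -2.0]
width: 0.0096
gripper_force: 50.0
```

```bash
python3 -c "
from h import *
st()"
```

```text
14.53 [0.5175 0.1699 0.2211] [ 3.1415e+00 -1.0000e-04 -1.5707e+00] F [ 1.1  0.7 -2. ] M [ 0.08 -0.05  0.  ] w 0.0096 g 50.0 q [ 0.68  0.2  -0.38  0.   -0.99 -0.68]
```

move_arm(increments=[{"jaw":-1,"dx":0,"dy":0,"dz":0.0005,"twist":0},{"jaw":-1,"dx":0,"dy":0,"dz":0.0005,"twist":0},{"jaw":-1,"dx":0,"dy":0,"dz":0,"twist":0},{"jaw":-1,"dx":0,"dy":0,"dz":0,"twist":0}])

```text
t: 14.87
eef_pos: [0.5176, 0.1699, 0.2204]
ee_rot: [-3.141, 0.0, -1.571]
force: [-1.8, -0.1, 0.0]
width: 0.0096
gripper_force: 50.0
```

```bash
python3 -c "
from h import *
st()"
```

```text
14.87 [0.5176 0.1699 0.2204] [-3.1413e+00  1.0000e-04 -1.5707e+00] F [-1.8 -0.1  0. ] M [ 0.03  0.22 -0.03] w 0.0096 g 50.0 q [ 0.68  0.21 -0.38  0.   -0.99 -0.68]
```

move_arm(increments=[{"jaw":-1,"dx":0,"dy":0,"dz":0.0005,"twist":0},{"jaw":-1,"dx":0,"dy":0,"dz":0.0005,"twist":0},{"jaw":-1,"dx":0,"dy":0,"dz":0,"twist":0},{"jaw":-1,"dx":0,"dy":0,"dz":0,"twist":0},{"jaw":-1,"dx":0,"dy":0,"dz":0,"twist":0}])

```text
t: 15.28
eef_pos: [0.5178, 0.17, 0.2204]
ee_rot: [-3.14, 0.0, -1.57]
force: [-3.6, -0.6, 8.0]
width: 0.0096
gripper_force: 50.0
```

```bash
python3 -c "
from h import *
st()"
```

```text
15.28 [0.5178 0.17   0.2204] [-3.1405e+00  3.0000e-04 -1.5704e+00] F [-3.6 -0.6  8. ] M [-0.16  1.54  0.02] w 0.0096 g 50.0 q [ 0.68  0.21 -0.38  0.   -0.99 -0.68]
```

move_arm(increments=[{"jaw":-1,"dx":0,"dy":0.0003,"dz":0.0003,"twist":0},{"jaw":-1,"dx":0,"dy":0,"dz":0,"twist":0},{"jaw":-1,"dx":0,"dy":0,"dz":0,"twist":0},{"jaw":-1,"dx":0,"dy":0,"dz":0,"twist":0},{"jaw":-1,"dx":0,"dy":0,"dz":0,"twist":0}])

```text
t: 15.7
eef_pos: [0.5177, 0.17, 0.2204]
ee_rot: [-3.14, 0.0, -1.57]
force: [-3.4, -1.4, 9.3]
width: 0.0101
gripper_force: 50.0
```

```bash
python3 - <<'E'
from h import *
st()
f=arm.grab_frame("side");pp("side","lens_shoulder","lens_center")
cv2.imwrite("pics/s6.png",cv2.resize(f[124:224,198:298],(600,600),interpolation=cv2.INTER_CUBIC))
E
```

```text
15.7 [0.5177 0.17   0.2204] [-3.1399e+00  3.0000e-04 -1.5702e+00] F [-3.4 -1.4  9.3] M [-0.24  1.43 -0.02] w 0.0101 g 50.0 q [ 0.68  0.2  -0.38  0.   -0.99 -0.68]
side lens_shoulder [([0.5154, 0.1681, 0.064], 0.75)]
side lens_center [([0.518, 0.172, 0.1255], 0.91)]
```

View pics/s6.png

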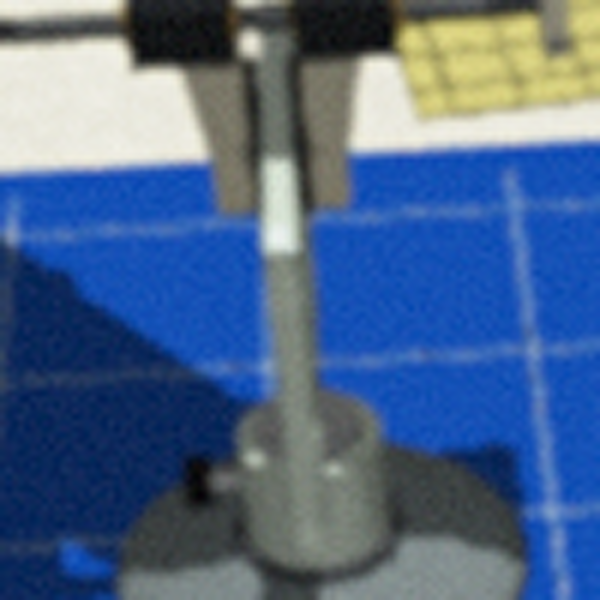

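The side view shows the shoulder seated on the hub around (310, 410). The panel is upright, and the height reads 0.064 m, which matches home.

```bash
python3 -c "
from h import *
print(arm.job_done());st()"
```

```text
the job is handed in; nothing more can be done
None
the job is handed in; nothing more can be done
```

I handed the job in at about 16 s: the magnifier is out of the rack with its shoulder seated on the hub (measured height 0.064 m), upright, gripped at 50 N and pressed down with about 9 N plus its own weight; the judge's verdict was not shown to me.

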